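# Lift the retaining ring of a mixer hub with a pick

### The arm

A 6-joint arm with a two-finger parallel gripper is mounted at the origin on a cart in front of the work surface, level with it; the furniture and walls round the work are solid. World frame = base frame: x ahead of the robot, y to its left, z up, the work surface at z = 0. Lengths are in m, angles in degrees, forces in N, time in s.
With the tool pointing down it reaches from about 0.35 to 0.875 m from the base axis. Payload 4.2 kg.
Tool frame: the origin (TCP) lies on the centre line of the jaws, within the pads' length; the fingertips stand 11 mm ahead of it and the grasp point (between the pads) lies 8 mm behind it; z points along the fingers, y is the line along which they close (so a half turn about z gives the same grasp; the last joint's range is limited). The gripper opens to 87 mm and grips with 3 to 60 N. Pads are 19 mm wide; open, the fingers measure 117 mm over their backs; the gripper's body (75 mm by 190 mm) begins 51 mm behind the grasp point.
Start: joints at [85.29, 22.042, 0.453, 0, -68.411, -14.817], TCP at [0.209, 0.589, 0.205] pointing down, gripper open.
Joint ranges: [-179.83, 179.83], [-69.29, 118.12], [-61.27, 80.66], [-181.25, 117.63], [-171.15, -9.14], [-177.46, 177.46]. Speed limits (degrees/s): [159.86, 159.86, 180, 180, 180, 180].

### API

Orientations are given as a 3x3 rotation matrix whose columns are the frame's x, y, z axes.
In Python, from station import r gives the robot as it stands.
- The arm moves only by the tool servo_tool, never from a script. Its argument "commands" is a list that holds one entry, the list of rows, each a list of 7 numbers: the closure, from 0 (fully open) to 1 (shut), then the shift along the tool's x, y, z in mm, then the turn, a rotation vector about the tool's x, y, z in rad. In form: [[[claw, x, y, z, ax, ay, az], ...]]. A call has exactly 5 rows; each row is the pose to reach, as a shift and turn from the pose commanded when the call began, along the tool's axes at that moment; what a row does not reach only later rows make up. A row lasts 1/10 s, in which the tool goes at most 50 mm and 8.59 degrees, less where a joint would pass 70% of its speed; a pose out of reach is approached as far as the arm can. A call with a gripper value outside its range is refused whole. The fingers move at their own pace and stop on an object; the grip force is fixed at half the most. Time passes only in rows, so rows that repeat a pose let the fingers close, or fill a call up. It gives the time, the measured TCP pose, the force, the opening and the grip force at its end, in the units of the state.
- r.sense(): the state, without advancing time (a new reading comes with each control period).
- r.capture(name): name is "scene" or "top" or "wrist"; returns a dict with "pixels" (420x560x3 uint8, red, green, blue), "camera_matrix" (3x3 intrinsics, pixels), "R" (3x3) and "t" (3): a world point X has camera coordinates R X + t. Camera axes: x right, y down, z forward; pixel columns grow to the right and rows downward; lengths in m; the calibration is good to about 2 mm. A picture is of the moment at which its call begins. There is no depth.
- r.finish_job(): hands the job in; it is judged then, once.
The state is a dict: "time_s": time; "joints": joint angles; "joint_velocities": joint speeds; "effort": joint torques, N m; "tcp_pos": TCP position; "ee_rot": TCP orientation; "wrist_force": force on the tool from outside, world axes, zero at the start; "moment": the same for the moment, N m; "gripper_width": opening from 0.0 (shut) to 1.0 (fully open); "gripper_force": force on a finger pad.
Only numpy, scipy, OpenCV 4.12 (cv2) and the standard library are available. Lean on these libraries where they do the work, as an engineer would, in place of code of your own. Each camera call takes 0.05 s, during which the arm holds its last target. There are 200 camera calls.

### The job

The seal of the blue-based mixer hub is due for a change. Take the pick with the orange handle out of its stand, hook its bent tip under the brass ear at the end of the split retaining ring in the blue-based hub, and lift that end about two to three centimetres so that it stands up clear of the hub. Then put the pick back upright in the hole of its stand and let go of it.

Things in the scene. Friction and masses are not known exactly. Their poses are not given: they have to be found in the camera images.
- pick: Loose upright pick, 160 mm tall. Origin: shank axis, underside of tip; z up the shank, x the way the tip points. 6 mm shank; level bent tip at its foot, z 0-6 mm, ends 18 mm from the axis. Black cone z 58-96, radius 5 to 31, rim to z 100; white bars on rim and handle top mark the tip's side. Orange handle z 100-160, 26 mm along x, 16 along y: grip across y at z 132.
- pick_stand: Fixed grey plate 110 x 110 x 10 mm on four thin steel legs, top 100 mm above the table. Origin: on the table under the centre of its square hole (52 mm). The pick's cone sits in the hole, tip hanging beneath; seated, the pick's origin is 11 mm above the table. Lowered near the middle and released, the cone centres itself.
- ring_ear (a point): Blue-based hub: middle of the inner edge of the ring's brass ear, on its underside, 50 mm above the table (moves with the ring). At rest x is level, from the hub's axis (22 mm back along -x) out through the ear: a flat tab, x 0-16 mm, 16 wide, 4 thick. Fixed alu hub: 104 mm across, bore 80, rim at 60 mm, bore floor at 24. Bore inside the ring (68 mm) is empty. A twin has a red base.
- ring (a joint): Tilt of the blue-based hub's dark wire ring, rad: 0 in its groove, growing as the ear is lifted, to at most 0.9. It turns about a level line across the bore, 59 mm behind the ear's inner edge (0.35 = ear raised 20 mm and drawn 3.5 mm towards the hub's axis). Stiff: some 2 N at the ear moves it; it stays where it is left.
Mind the look-alikes: they are no part of the job. What is shaped like the part that bears ring_ear but purple is not meant.

How it is judged:
By the outcome, as a careful person would: the job done as asked, in the order asked, and still so for the second after the job is handed in, with the robot touching nothing.
It also fails if it takes over 64 s, if anything falls off the work surface, if the arm or the gripper's body presses on something with over 40 N, if the wrist force passes 120 N, or if a joint passes its speed limit or range.

## Working session

There is one attempt and no reset: what is moved stays moved. The work goes in short steps, Python scripts to look and compute and a tool call to move; the robot and the scene stay as the last step left them, time stands still between calls to the robot, and variables do not carry over. Pictures are saved under pics/ and viewed, at most 12 in all, crops included, and the job is handed in when it is done.

Besides the shell and the picture viewer there is one more tool, called after "Emit:" as name([rows], argument=value, ...), one row to a line, values as JSON. servo_tool: Moves the arm, as the interface text tells. Its arguments: {"type":"object","properties":{"commands":{"type":"array","items":{"type":"array","items":{"type":"array","items":{"type":"number"}}}}},"required":["commands"]}

```bash
mkdir -p pics; ls
cat > h.py <<'E'
import numpy as np,cv2,pickle
from station import r
def snap(n,f):
    c=r.capture(n); pickle.dump(c,open(f'pics/{f}.pkl','wb'))
    cv2.imwrite(f'pics/{f}.png',np.asarray(c['pixels'])[:,:,::-1]); return c
def load(f): return pickle.load(open(f'pics/{f}.pkl','rb'))
def onplane(c,u,v,z):
    K,R,t=[np.array(c[k],float) for k in('camera_matrix','R','t')]
    d=R.T@np.linalg.solve(K,[u,v,1]); o=-R.T@t
    return o+d*(z-o[2])/d[2]
def proj(c,X):
    K,R,t=[np.array(c[k],float) for k in('camera_matrix','R','t')]
    p=K@(R@np.array(X,float)+t); return p[:2]/p[2]
E
python3 - <<'E'
from h import *
a=snap('scene','s0');b=snap('top','t0')
for c in(a,b): print(-np.array(c['R']).T@c['t'], np.array(c['camera_matrix'])[0,0])
s=r.sense();print(s)
E
```

```text
pics
[-0.24507216 -0.67520084  0.78079413] 466.97934288958135
[ 0.34796065 -0.083219    1.30634125] 493.5790056299108
{'time_s': 0.1, 'joints': array([ 8.52891700e+01,  2.20862204e+01,  3.85936478e-01, -2.73505740e-02,
       -6.84120073e+01, -1.48178609e+01]), 'joint_velocities': array([ 0.0714394 , -0.21146387,  0.16082374,  0.08866962, -0.05883053,
        0.10797713]), 'effort': array([-1.98447669e-04, -3.91689813e+01,  1.87934518e+01,  4.23187271e+00,
        1.34465372e-02, -7.09869505e-05]), 'tcp_pos': array([0.20869229, 0.58849541, 0.20365378]), 'ee_rot': array([[ 9.42415370e-01, -3.34444175e-01, -6.03326320e-04],
       [-3.34444712e-01, -9.42413424e-01, -1.91673601e-03],
       [ 7.24583716e-05,  2.00814077e-03, -9.99997981e-01]]), 'wrist_force': array([-0.68958489,  0.17670135,  0.50376434]), 'moment': array([-0.01917677, -0.00158829,  0.01403561]), 'gripper_force': 0.0, 'gripper_width': 1.001724445864452}
```

View pics/t0.png

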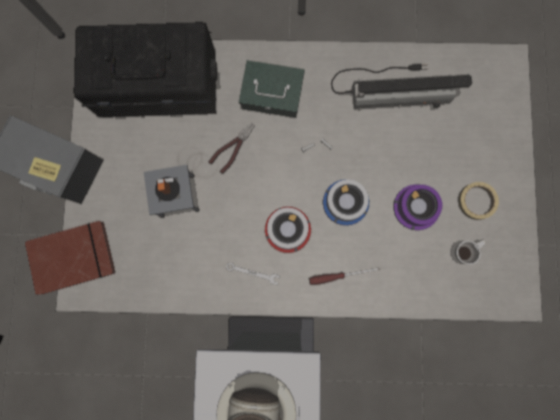

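View pics/s0.png

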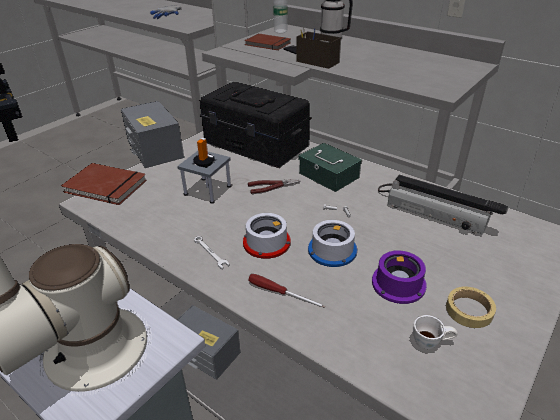

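Run:
```python
from h import *
a=load('s0');b=load('t0')
print(proj(b,[0,0,0]),proj(b,[.209,.589,.2]),proj(a,[0,0,0]),proj(a,[.209,.589,.2]))
print(np.round(b['R'],3))
for n,u,v,z in[('stand',168,190,.1),('blue',348,202,.06),('ear',345,188,.054),('red',288,229,.06),('purple',418,207,.06)]: print(n,onplane(b,u,v,z))
im=b['pixels'][:,:,::-1]
x=cv2.resize(im[155:225,135:205],(400,400),interpolation=cv2.INTER_CUBIC)
y=cv2.resize(im[167:237,313:383],(400,400),interpolation=cv2.INTER_CUBIC)
cv2.imwrite('pics/crop0.png',np.hstack([x,y]))
```

```text
[256.15518187 412.78860522] [-14.77609392 331.48955994] [ 96.71252019 346.45548886] [ 14.18529601 139.99250541]
[[ 0.021 -1.    -0.014]
 [-0.99  -0.018 -0.143]
 [ 0.142  0.017 -0.99 ]]
stand [0.5486228  0.22826921 0.1       ]
blue [ 0.53266357 -0.22318281  0.06      ]
ear [ 0.56978247 -0.21607606  0.054     ]
red [ 0.46075622 -0.07171954  0.06      ]
purple [ 0.52312222 -0.40056492  0.06      ]
```

View pics/crop0.png

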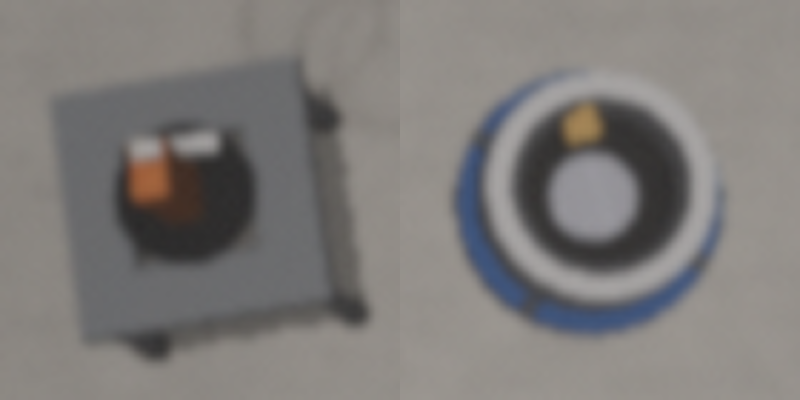

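```bash
cat >> h.py <<'E'
from scipy.spatial.transform import Rotation as Ro
def down(yaw):  # tool x at yaw (deg), z down
    a=np.radians(yaw); return np.array([[np.cos(a),np.sin(a),0],[np.sin(a),-np.cos(a),0],[0,0,-1.]])
def step(pos,yaw):
    s=r.sense(); R=np.array(s['ee_rot']); 
    print('t',s['time_s'],'mm',np.round(R.T@(np.array(pos)-s['tcp_pos'])*1000,1),'rot',np.round(Ro.from_matrix(R.T@down(yaw)).as_rotvec(),4),'yaw',round(np.degrees(np.arctan2(R[1,0],R[0,0])),2),'pos',np.round(s['tcp_pos'],4))
E
python3 -c "
from h import *
step([.48,.25,.36],-5)"
```

```text
t 0.1 mm [ 368.9  228.6 -155.9] rot [ 2.000e-03  2.000e-04 -2.537e-01] yaw -19.54 pos [0.2087 0.5885 0.2037]
```

Emit:
servo_tool([
  [[0,38,23,-30,0,0,-0.05],[0,76,46,-55,0,0,-0.1],[0,114,70,-80,0,0,-0.15],[0,150,93,-100,0,0,-0.2],[0,186,115,-110,0.002,0,-0.254]],
])

```text
time_s: 0.6
tcp_pos: [0.3468, 0.4174, 0.3166]
ee_rot: [[0.996, -0.084, 0.002], [-0.084, -0.996, 0.004], [0.002, -0.005, -1.0]]
wrist_force: [0.8, 0.8, 1.0]
gripper_width: 0.997
gripper_force: 0.0
```

```bash
python3 -c "
from h import *
step([.48,.25,.36],-5)"
```

```text
t 0.6 mm [146.8 155.4 -43.9] rot [-0.0045 -0.0016  0.0033] yaw -4.81 pos [0.3468 0.4174 0.3166]
```

Emit:
servo_tool([
  [[0,31,33,-10,0,0,0],[0,62,66,-20,0,0,0],[0,93,99,-30,0,0,0],[0,124,131,-38,0,0,0],[0,147,155,-44,0,0,0]],
])

```text
time_s: 1.1
tcp_pos: [0.4797, 0.2491, 0.3587]
ee_rot: [[0.996, -0.088, 0.0], [-0.088, -0.996, 0.002], [0.0, -0.002, -1.0]]
wrist_force: [0.8, -0.2, -0.6]
gripper_width: 1.001
gripper_force: 0.0
```

```bash
python3 -c "
from h import *
c=snap('wrist','w1');s=r.sense()
print(s['tcp_pos'],-np.array(c['R']).T@c['t'],np.round(c['R'],2),proj(c,[.5486,.2283,.111]),proj(c,[.5327,-.223,.06]))"
```

```text
[0.48193335 0.24667498 0.35954702] [0.55221751 0.24234899 0.53834114] [[-0.09 -1.   -0.  ]
 [-0.96  0.09  0.27]
 [-0.26  0.02 -0.96]] [301.27397623 108.16564154] [662.39967231  87.84972483]
```

View pics/w1.png

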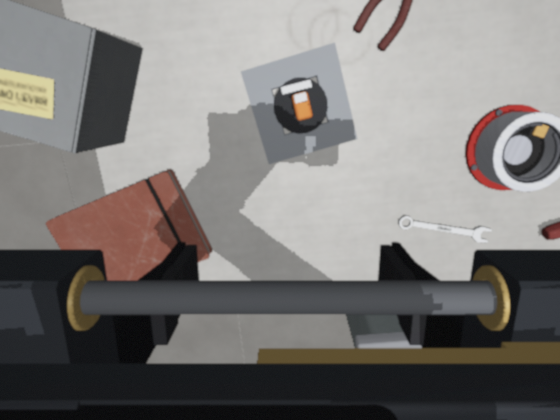

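Run:
```python
from h import *
c=load('w1'); im=c['pixels'].astype(int)
Y,X=np.mgrid[:420,:560]
box=(X>268)&(X<332)&(Y>72)&(Y<140)
R,G,B=im[...,0],im[...,1],im[...,2]
org=box&(R>B+60)
wh=box&(im.min(2)>190)
blk=box&(im.max(2)<60)
n,l,st,ce=cv2.connectedComponentsWithStats(wh.astype(np.uint8))
print(st[1:],ce[1:])
nb=l==1+np.argsort(-st[1:,4])[0]; hb=l==1+np.argsort(-st[1:,4])[1]
for n_,m in(('rim',nb),('hb',hb),('org',org),('blk',blk)):
    print(n_,m.sum(),X[m].mean(),Y[m].mean(),cv2.minAreaRect(np.argwhere(m)[:,::-1].astype(np.float32)))
e,_=max(((cv2.minEnclosingCircle(np.argwhere(cv2.morphologyEx((blk|nb|org|hb).astype(np.uint8),cv2.MORPH_OPEN,np.ones((7,7))))[:,::-1].astype(np.float32))),0) for _ in[0])
print(e)
big=cv2.resize(c['pixels'][65:145,260:340,::-1],(600,600),interpolation=cv2.INTER_CUBIC); cv2.imwrite('pics/w1c.png',big)
```

```text
[[282  80  29  14 200]
 [274  90   1   2   2]
 [295  93  12  10  92]] [[295.93        86.51      ]
 [274.          90.5       ]
 [300.23913043  97.25      ]]
rim 200 295.93 86.51 ((295.86724853515625, 86.50205993652344), (6.699228763580322, 29.631202697753906), 75.0685806274414)
hb 92 300.2391304347826 97.25 ((300.1764831542969, 97.20588684082031), (7.761139392852783, 11.884244918823242), 75.96376037597656)
org 313 302.6261980830671 109.50798722044729 ((302.04705810546875, 106.71176147460938), (25.272401809692383, 16.920578002929688), 77.47119140625)
blk 550 291.8636363636364 120.02 ((294.6194763183594, 117.0939712524414), (45.20076370239258, 28.871957778930664), 42.954586029052734)
((295.0238952636719, 113.34941101074219), 21.33013343811035)
```

View pics/w1c.png

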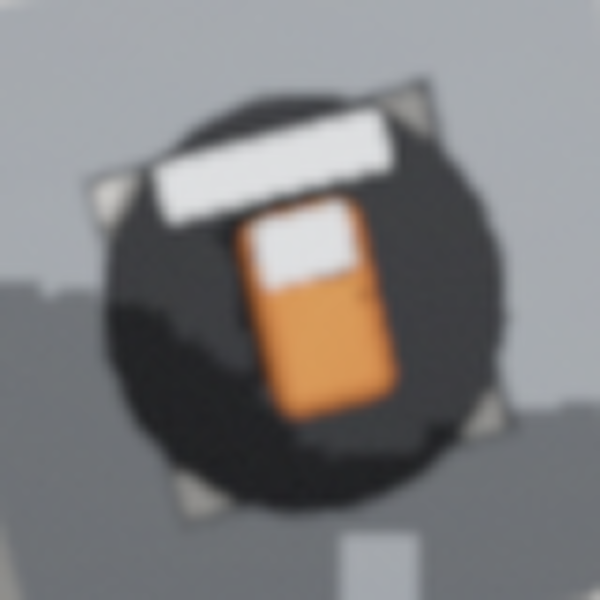

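Run:
```python
from h import *
c=load('w1')
f=lambda u,v,z:onplane(c,260+(u+.5)/7.5-.5,65+(v+.5)/7.5-.5,z)
h=f(320,305,.171);d=f(304,303,.111)
a=f(295,210,.171)-f(344,399,.171);a2=f(155,175,.111)-f(375,108,.111)
a3=f(165,228,.111)-f(395,170,.111)
print(h,d,np.degrees(np.arctan2(a[1],a[0])),[np.degrees(np.arctan2(-q[0],q[1])) for q in(a2,a3)],np.linalg.norm(a))
rim=f(275,168,.111);print(rim-d)
# stand plate corners
P=[onplane(c,u,v,.1) for u,v in((241,71),(336,43),(357,137),(270,164))]
print(np.mean(P,0),P)
step([h[0],h[1],.25],5)
```

```text
[0.55175942 0.22913022 0.171     ] [0.55218608 0.22934257 0.111     ] 10.52661168926805 [np.float64(11.055397207198661), np.float64(8.462741582979493)] 0.024418295090343014
[0.01961217 0.00274466 0.        ]
[0.55159896 0.22805294 0.1       ] [array([0.59491867, 0.29251958, 0.1       ]), array([0.61455651, 0.18413004, 0.1       ]), array([0.50987003, 0.16492824, 0.1       ]), array([0.48705064, 0.27063389, 0.1       ])]
t 1.15 mm [ 70.9  11.2 109.7] rot [-0.0007 -0.0023 -0.1787] yaw -5.24 pos [0.4819 0.2467 0.3595]
```

```bash
python3 -c "
from h import *
step([.47,-.21,.30],10.3)"
```

```text
t 1.15 mm [ 29.7 455.9  59.2] rot [-0.0006 -0.0024 -0.2712] yaw -5.24 pos [0.4819 0.2467 0.3595]
```

Emit:
servo_tool([
  [[0,3,48,6,0,0,-0.05],[0,6,96,12,0,0,-0.1],[0,9,144,18,0,0,-0.15],[0,12,190,24,0,0,-0.2],[0,16,238,30,-0.001,-0.002,-0.271]],
])

```text
time_s: 1.65
tcp_pos: [0.4732, 0.0112, 0.3275]
ee_rot: [[0.982, 0.186, -0.002], [0.186, -0.982, 0.001], [-0.002, -0.001, -1.0]]
wrist_force: [0.6, 0.3, 1.0]
gripper_width: 1.004
gripper_force: 0.0
```

```bash
python3 -c "
from h import *
step([.47,-.21,.30],10.3)"
```

```text
t 1.65 mm [-44.4 216.7  27.3] rot [-0.0013  0.0015  0.0077] yaw 10.74 pos [0.4732 0.0112 0.3275]
```

Emit:
servo_tool([
  [[0,-9,47,6,0,0,0],[0,-18,94,12,0,0,0],[0,-27,141,18,0,0,0],[0,-36,188,24,0,0,0],[0,-44,217,27,-0.001,0.001,0.007]],
])

```text
time_s: 2.15
tcp_pos: [0.4696, -0.211, 0.2995]
ee_rot: [[0.985, 0.174, -0.002], [0.174, -0.985, 0.0], [-0.002, -0.001, -1.0]]
wrist_force: [0.1, 1.1, 0.5]
gripper_width: 1.001
gripper_force: 0.0
```

Emit:
servo_tool([
  [[0,0,0,0,0,0,0],[0,0,0,0,0,0,0],[0,0,0,0,0,0,0],[0,0,0,0,0,0,0],[0,0,0,0,0,0,0]],
])

```text
time_s: 2.65
tcp_pos: [0.4707, -0.2076, 0.301]
ee_rot: [[0.984, 0.178, 0.0], [0.178, -0.984, 0.0], [0.0, -0.0, -1.0]]
wrist_force: [-0.2, 0.7, 0.2]
gripper_width: 1.001
gripper_force: 0.0
```

```bash
python3 -c "
from h import *
c=snap('wrist','w2');step([.47,-.21,.30],10.3)
u,v=proj(c,[.5327,-.223,.06]);u,v=int(u),int(v);print(u,v)
x0,y0=max(0,u-75),max(0,v-75);print(x0,y0)
cv2.imwrite('pics/w2c.png',cv2.resize(c['pixels'][y0:y0+150,x0:x0+150,::-1],(600,600),interpolation=cv2.INTER_CUBIC))"
```

```text
t 2.7 mm [-1.1  2.1  1. ] rot [ 0.     -0.0002 -0.001 ] yaw 10.24 pos [ 0.4707 -0.2077  0.301 ]
311 119
236 44
```

View pics/w2c.png

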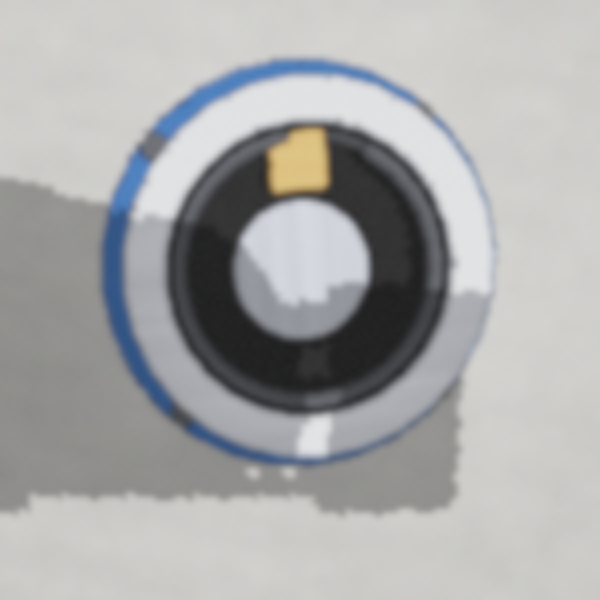

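Run:
```python
from h import *
c=load('w2'); 
f=lambda u,v,z:onplane(c,236+(u+.5)/4-.5,44+(v+.5)/4-.5,z)
hub=f(309,267.5,.06);e=f(300.5,191,.054);o=f(300,127,.054)
print(hub,f(309,267,.06),e,o,(f(450,267,.06)-f(168,267,.06)),f(309,122,.06)-f(309,412,.06))
for d in(e-hub,o-hub,f(328,127,.054)-f(329,190,.054)): print(np.linalg.norm(d[:2]),np.degrees(np.arctan2(d[1],d[0])))
d=f(272,192,.054)-f(329,190,.054);print(np.linalg.norm(d),np.degrees(np.arctan2(-d[0],d[1])))
# refine rim circle by color? top cam check of hub
b=load('t0');print(onplane(b,313+592/5.71-100*4/5.71,167+197/5.71,.024)) if 0 else None
print(onplane(b,313+(602-400)/5.714-.5,167+187/5.714-.5,.06), onplane(b,313+(583-400)/5.714-.5,167+125/5.714-.5,.054))
step([.552,.229,.25],10.3)
```

```text
[ 0.54246955 -0.22297927  0.06      ] [ 0.54260157 -0.222953    0.06      ] [ 0.5622665  -0.21703035  0.054     ] [ 0.57875034 -0.21363567  0.054     ] [ 0.0139294  -0.07725515  0.        ] [0.0766127  0.01524836 0.        ]
0.02067145081707995 16.725360011959058
0.03746462605944573 14.44188403636917
0.01657129961953485 12.417960804091203
0.0158807313783541 12.141755347893422
[ 0.53980322 -0.22278908  0.06      ] [ 0.56877946 -0.2148647   0.054     ]
t 2.7 mm [ 157.6 -415.3   51.1] rot [ 0.     -0.0002 -0.001 ] yaw 10.24 pos [ 0.4707 -0.2077  0.301 ]
```

Emit:
servo_tool([
  [[0,17,-46,5,0,0,0],[0,34,-92,10,0,0,0],[0,51,-138,15,0,0,0],[0,68,-184,20,0,0,0],[0,85,-230,25,0,0,-0.001]],
])

```text
time_s: 3.2
tcp_pos: [0.5135, 0.0353, 0.276]
ee_rot: [[0.984, 0.178, 0.001], [0.178, -0.984, 0.0], [0.001, -0.0, -1.0]]
wrist_force: [1.5, -0.7, -0.3]
gripper_width: 1.003
gripper_force: 0.0
```

Emit:
servo_tool([
  [[0,15,-38,5,0,0,0],[0,30,-76,10,0,0,0],[0,45,-114,15,0,0,0],[0,60,-152,20,0,0,0],[0,73,-185,26,0,0,0]],
])

```text
time_s: 3.7
tcp_pos: [0.5526, 0.2305, 0.2498]
ee_rot: [[0.984, 0.179, 0.0], [0.179, -0.984, 0.0], [0.0, -0.0, -1.0]]
wrist_force: [0.2, -0.5, 0.7]
gripper_width: 1.002
gripper_force: 0.0
```

Emit:
servo_tool([
  [[0,0,0,0,0,0,0],[0,0,0,0,0,0,0],[0,0,0,0,0,0,0],[0,0,0,0,0,0,0],[0,0,0,0,0,0,0]],
])

```text
time_s: 4.2
tcp_pos: [0.5527, 0.227, 0.2504]
ee_rot: [[0.984, 0.176, 0.0], [0.176, -0.984, 0.001], [0.001, -0.001, -1.0]]
wrist_force: [0.1, -0.7, -0.0]
gripper_width: 1.0
gripper_force: 0.0
```

```bash
python3 -c "
from h import *
step([.552,.229,.135],10.4)"
```

```text
t 4.2 mm [ -0.4  -2.1 115.4] rot [-0.0006 -0.0006 -0.0045] yaw 10.14 pos [0.5527 0.227  0.2504]
```

Emit:
servo_tool([
  [[0,0,-2,35,0,0,-0.004],[0,0,-2,70,0,0,-0.004],[0,0,-2,100,0,0,-0.004],[0,0,-2,115,0,0,-0.004],[0,0,-2,115,0,0,-0.004]],
])

```text
time_s: 4.7
tcp_pos: [0.5508, 0.2282, 0.1323]
ee_rot: [[0.984, 0.18, -0.005], [0.18, -0.984, -0.003], [-0.005, 0.002, -1.0]]
wrist_force: [-0.3, -0.1, -0.4]
gripper_width: 0.999
gripper_force: 0.0
```

Emit:
servo_tool([
  [[0.6,0,0,0,0,0,0],[0.8,0,0,0,0,0,0],[1,0,0,0,0,0,0],[1,0,0,0,0,0,0],[1,0,0,0,0,0,0]],
])

```text
time_s: 5.2
tcp_pos: [0.5524, 0.23, 0.1353]
ee_rot: [[0.983, 0.181, 0.001], [0.181, -0.983, 0.001], [0.001, -0.001, -1.0]]
wrist_force: [0.3, 0.3, -0.4]
gripper_width: 0.635
gripper_force: 0.0
```

Emit:
servo_tool([
  [[1,0,0,0,0,0,0],[1,0,0,0,0,0,0],[1,0,0,0,0,0,0],[1,0,0,0,0,0,0],[1,0,0,0,0,0,0]],
])

```text
time_s: 5.7
tcp_pos: [0.5523, 0.2298, 0.1347]
ee_rot: [[0.983, 0.181, -0.0], [0.181, -0.983, -0.0], [-0.0, 0.0, -1.0]]
wrist_force: [0.3, 0.3, 0.6]
gripper_width: 0.182
gripper_force: 29.8
```

```bash
python3 -c "
from h import *
step([.552,.229,.135],10.4)"
```

```text
t 5.7 mm [-0.4  0.7 -0.3] rot [0.     0.0005 0.0007] yaw 10.44 pos [0.5523 0.2298 0.1347]
```

Emit:
servo_tool([
  [[1,0,0,-20,0,0,0],[1,0,0,-50,0,0,0],[1,0,0,-85,0,0,0],[1,0,0,-120,0,0,0],[1,0,0,-135,0,0,0]],
])

```text
time_s: 6.2
tcp_pos: [0.5535, 0.2303, 0.2736]
ee_rot: [[0.983, 0.181, 0.005], [0.181, -0.983, 0.003], [0.005, -0.002, -1.0]]
wrist_force: [0.1, 0.1, -0.8]
gripper_width: 0.179
gripper_force: 29.8
```

```bash
python3 -c "
from h import *
step([.541,-.223,.27],13.5);print(r.sense()['wrist_force'],r.sense()['gripper_width'])"
```

```text
t 6.2 mm [-94.6 443.5   2.2] rot [-0.0018 -0.0055 -0.0532] yaw 10.45 pos [0.5535 0.2303 0.2736]
[ 0.06700065  0.09648142 -0.7682586 ] 0.17909713423272072
```

Emit:
servo_tool([
  [[1,-6,30,0,0,0,0],[1,-15,72,0,0,0,-0.01],[1,-25,117,0,0,0,-0.02],[1,-35,162,0,0,0,-0.03],[1,-44,207,0,0,0,-0.053]],
])

```text
time_s: 6.7
tcp_pos: [0.5458, 0.0167, 0.2695]
ee_rot: [[0.972, 0.234, -0.001], [0.234, -0.972, 0.0], [-0.001, -0.0, -1.0]]
wrist_force: [1.8, -0.2, -1.3]
gripper_width: 0.181
gripper_force: 29.8
```

Emit:
servo_tool([
  [[1,-7,45,0,0,0,0],[1,-15,90,0,0,0,0],[1,-23,135,0,0,0,0],[1,-32,180,0,0,0,0],[1,-37,215,0,0,0,0]],
])

```text
time_s: 7.2
tcp_pos: [0.56, -0.2018, 0.2693]
ee_rot: [[0.973, 0.232, -0.001], [0.232, -0.973, 0.0], [-0.001, -0.001, -1.0]]
wrist_force: [1.4, 0.6, -1.5]
gripper_width: 0.182
gripper_force: 29.8
```

Emit:
servo_tool([
  [[1,0,0,0,0,0,0],[1,0,0,0,0,0,0],[1,0,0,0,0,0,0],[1,0,0,0,0,0,0],[1,0,0,0,0,0,0]],
])

```text
time_s: 7.7
tcp_pos: [0.5608, -0.1983, 0.2699]
ee_rot: [[0.972, 0.235, -0.0], [0.235, -0.972, 0.0], [-0.0, -0.0, -1.0]]
wrist_force: [-1.4, -0.1, -1.2]
gripper_width: 0.182
gripper_force: 29.8
```

```bash
python3 -c "
from h import *
step([.541,-.223,.20],13.5);c=snap('wrist','w3');snap('scene','s3')
cv2.imwrite('pics/m3.png',np.hstack([cv2.resize(c['pixels'][:260,180:440,::-1],(400,400)),cv2.resize(load('s3')['pixels'][130:290,250:410,::-1],(400,400),interpolation=cv2.INTER_CUBIC)]))"
```

```text
t 7.7 mm [-25.   19.4  69.9] rot [-0.0001  0.0001  0.0014] yaw 13.58 pos [ 0.5608 -0.1983  0.2699]
```

View pics/m3.png

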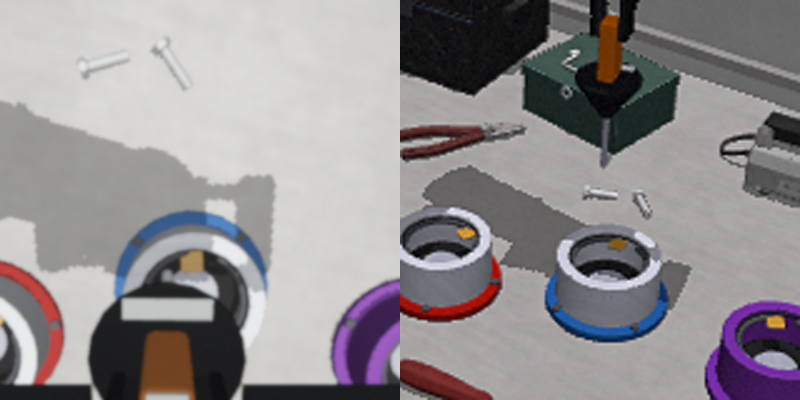

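Emit:
servo_tool([
  [[1,-13,10,0,0,0,0],[1,-25,19,10,0,0,0.001],[1,-25,19,20,0,0,0.001],[1,-25,19,30,0,0,0.001],[1,-25,19,30,0,0,0.001]],
])

```text
time_s: 8.3
tcp_pos: [0.5395, -0.2235, 0.2372]
ee_rot: [[0.973, 0.231, -0.005], [0.231, -0.973, 0.001], [-0.004, -0.002, -1.0]]
wrist_force: [0.1, 0.1, -1.4]
gripper_width: 0.185
gripper_force: 29.8
```

Emit:
servo_tool([
  [[1,0,0,0,0,0,0],[1,0,0,0,0,0,0],[1,0,0,0,0,0,0],[1,0,0,0,0,0,0],[1,0,0,0,0,0,0]],
])

```text
time_s: 8.8
tcp_pos: [0.5409, -0.2237, 0.2399]
ee_rot: [[0.973, 0.232, 0.0], [0.232, -0.973, -0.0], [0.0, 0.0, -1.0]]
wrist_force: [-0.5, 0.1, -0.9]
gripper_width: 0.181
gripper_force: 29.8
```

```bash
python3 -c "
from h import *
step([.541,-.223,.161],13.5)"
```

```text
t 8.8 mm [ 0.2 -0.6 78.9] rot [ 0.0001 -0.0001 -0.0012] yaw 13.43 pos [ 0.5409 -0.2237  0.2399]
```

Emit:
servo_tool([
  [[1,0,-1,20,0,0,0],[1,0,-1,40,0,0,0],[1,0,-1,58,0,0,0],[1,0,-1,71,0,0,0],[1,0,-1,79,0,0,0]],
])

```text
time_s: 9.3
tcp_pos: [0.5402, -0.2227, 0.1596]
ee_rot: [[0.973, 0.232, -0.002], [0.232, -0.973, 0.0], [-0.002, -0.001, -1.0]]
wrist_force: [-0.2, 0.6, -1.9]
gripper_width: 0.181
gripper_force: 29.8
```

```bash
python3 -c "
from h import *
c=snap('scene','s4');step([.541,-.223,.161],13.5);print(r.sense()['wrist_force'],r.sense()['moment'])
u,v=map(int,proj(c,[.56,-.218,.07]));print(u,v)
cv2.imwrite('pics/s4c.png',cv2.resize(c['pixels'][v-50:v+50,u-50:u+50,::-1],(600,600),interpolation=cv2.INTER_CUBIC))"
```

```text
t 9.35 mm [ 1.1  0.8 -2.3] rot [-0.0016  0.0029 -0.0017] yaw 13.4 pos [ 0.5397 -0.2225  0.1587]
[-0.68525073 -0.34142057 -2.73377069] [-0.02085072  0.06892672 -0.01578475]
336 223
```

View pics/s4c.png

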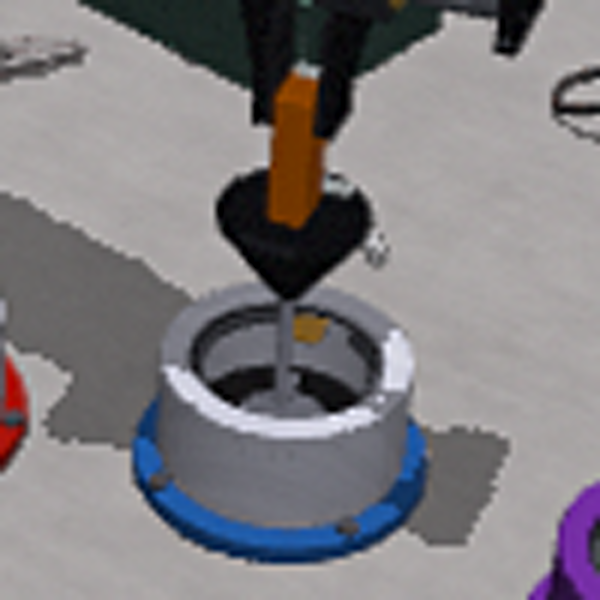

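```bash
python3 -c "
from h import *
step([.5541,-.2201,.160],13.5)"
```

```text
t 9.35 mm [14.6  1.  -1.4] rot [-0.0016  0.0029 -0.0017] yaw 13.4 pos [ 0.5397 -0.2225  0.1587]
```

Emit:
servo_tool([
  [[1,4,0,0,0,0,0],[1,8,0,0,0,0,0],[1,11,0,0,0,0,0],[1,13,0,0,0,0,0],[1,13,0,0,0,0,0]],
])

```text
time_s: 9.85
tcp_pos: [0.5537, -0.2197, 0.161]
ee_rot: [[0.973, 0.232, 0.0], [0.232, -0.973, -0.0], [0.0, 0.0, -1.0]]
wrist_force: [0.5, 1.0, -1.1]
gripper_width: 0.181
gripper_force: 29.8
```

Emit:
servo_tool([
  [[1,0,0,-2,0,0,0],[1,0,0,-4,0,0,0],[1,0,0,-6,0,0,0],[1,0,0,-9,0,0,0],[1,0,0,-11,0,0,0]],
])

```text
time_s: 10.35
tcp_pos: [0.553, -0.2196, 0.1716]
ee_rot: [[0.973, 0.232, -0.001], [0.232, -0.973, 0.0], [-0.001, -0.001, -1.0]]
wrist_force: [-0.1, -0.1, -3.6]
gripper_width: 0.18
gripper_force: 29.8
```

Emit:
servo_tool([
  [[1,0,0,-2,0,0,0],[1,-1,0,-4,0,0,0],[1,-1,0,-6,0,0,0],[1,-1,0,-8,0,0,0],[1,-1,0,-10,0,0,0]],
])

```text
time_s: 10.85
tcp_pos: [0.5521, -0.22, 0.1818]
ee_rot: [[0.973, 0.232, -0.001], [0.232, -0.973, 0.0], [-0.001, -0.0, -1.0]]
wrist_force: [-0.8, -0.2, -3.9]
gripper_width: 0.181
gripper_force: 29.8
```

```bash
python3 -c "
from h import *
step([.55,-.221,.193],13.5);print(r.sense()['wrist_force'],r.sense()['moment'])
c=snap('scene','s5');u,v=336,223
cv2.imwrite('pics/s5c.png',cv2.resize(c['pixels'][v-50:v+50,u-50:u+50,::-1],(600,600),interpolation=cv2.INTER_CUBIC))"
```

```text
t 10.85 mm [ -2.3   0.5 -11.2] rot [-0.0003  0.0006 -0.0014] yaw 13.42 pos [ 0.5521 -0.22    0.1818]
[-0.81724758 -0.21986577 -3.87281033] [-0.09409726 -0.15218028 -0.0510578 ]
```

View pics/s5c.png

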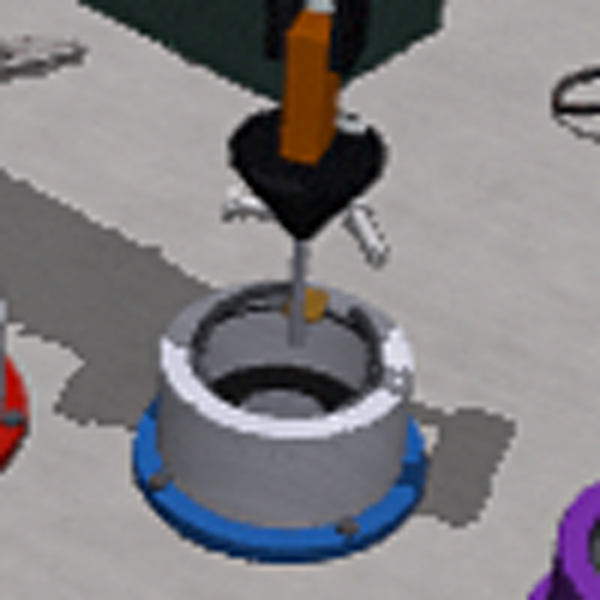

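Emit:
servo_tool([
  [[1,0,0,-2,0,0,0],[1,-1,0,-5,0,0,0],[1,-2,0,-8,0,0,0],[1,-3,0,-11,0,0,0],[1,-3,0,-11,0,0,0]],
])

```text
time_s: 11.4
tcp_pos: [0.5492, -0.2208, 0.1934]
ee_rot: [[0.973, 0.232, 0.0], [0.232, -0.973, -0.0], [-0.0, 0.0, -1.0]]
wrist_force: [-0.4, 0.4, -2.8]
gripper_width: 0.179
gripper_force: 29.8
```

```bash
python3 -c "
from h import *
step([.55,-.221,.193],13.5);print(r.sense()['wrist_force'],r.sense()['moment'])"
```

```text
t 11.4 mm [0.8 0.4 0.4] rot [ 0.0002  0.     -0.0014] yaw 13.42 pos [ 0.5492 -0.2208  0.1934]
[-0.35810822  0.36127675 -2.79692796] [-0.08436121  0.0719685   0.03506728]
```

Emit:
servo_tool([
  [[1,0,0,3,0,0,0],[1,0,0,6,0,0,0],[1,0,0,8,0,0,0],[1,0,0,8,0,0,0],[1,-3,0,8,0,0,0]],
])

```text
time_s: 11.9
tcp_pos: [0.5466, -0.2214, 0.1846]
ee_rot: [[0.973, 0.232, -0.0], [0.232, -0.973, -0.0], [-0.0, 0.0, -1.0]]
wrist_force: [-0.5, -0.7, -0.7]
gripper_width: 0.181
gripper_force: 29.8
```

Emit:
servo_tool([
  [[1,-3,0,0,0,0,0],[1,-7,0,0,0,0,0],[1,-11,0,0,0,0,0],[1,-14,0,0,0,0,0],[1,-14,0,0,0,0,0]],
])

```text
time_s: 12.4
tcp_pos: [0.5323, -0.2248, 0.1849]
ee_rot: [[0.973, 0.232, -0.0], [0.232, -0.973, 0.0], [-0.0, -0.0, -1.0]]
wrist_force: [-0.2, 0.4, -1.5]
gripper_width: 0.176
gripper_force: 29.8
```

```bash
python3 -c "
from h import *
step([.55,-.221,.193],13.5);print(r.sense()['wrist_force'],r.sense()['moment'])
c=snap('scene','s6');u,v=336,223
cv2.imwrite('pics/s6c.png',cv2.resize(c['pixels'][v-50:v+50,u-50:u+50,::-1],(600,600),interpolation=cv2.INTER_CUBIC))"
```

```text
t 12.4 mm [18.1  0.5 -8.1] rot [-0.0001  0.0002 -0.0017] yaw 13.4 pos [ 0.5323 -0.2248  0.1849]
[-0.22435088  0.41705737 -1.49003167] [-0.04339152 -0.05313589  0.02034648]
```

View pics/s6c.png

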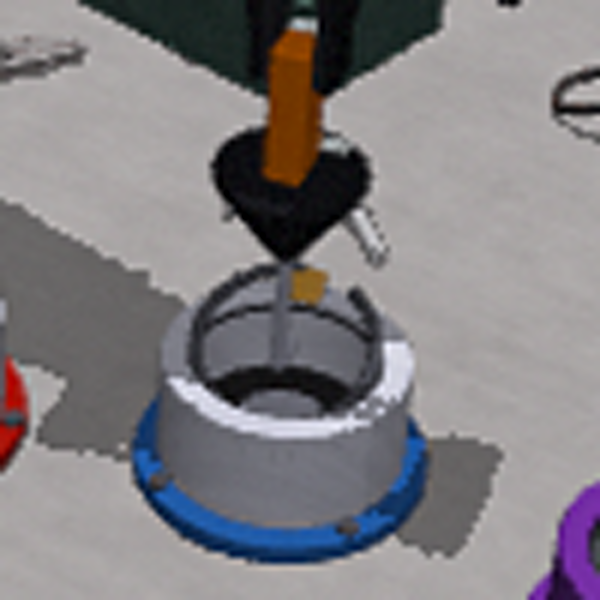

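Emit:
servo_tool([
  [[1,0,0,-15,0,0,0],[1,0,0,-35,0,0,0],[1,0,0,-60,0,0,0],[1,0,0,-80,0,0,0],[1,0,0,-90,0,0,0]],
])

```text
time_s: 12.95
tcp_pos: [0.5337, -0.2249, 0.2769]
ee_rot: [[0.973, 0.232, 0.003], [0.232, -0.973, -0.001], [0.003, 0.002, -1.0]]
wrist_force: [0.1, 0.5, -0.4]
gripper_width: 0.183
gripper_force: 29.8
```

```bash
python3 -c "
from h import *
step([.5523,.2298,.275],10.44)"
```

```text
t 12.95 mm [ 123.7 -437.9    1.6] rot [ 0.0016 -0.003   0.0522] yaw 13.43 pos [ 0.5337 -0.2249  0.2769]
```

Emit:
servo_tool([
  [[1,8,-28,0,0,0,0],[1,20,-70,0,0,0,0.01],[1,32,-113,0,0,0,0.02],[1,44,-156,0,0,0,0.03],[1,56,-199,0,0,0,0.052]],
])

```text
time_s: 13.45
tcp_pos: [0.5406, -0.0164, 0.2742]
ee_rot: [[0.984, 0.18, -0.001], [0.18, -0.984, 0.0], [-0.001, -0.0, -1.0]]
wrist_force: [0.7, 0.3, -0.4]
gripper_width: 0.183
gripper_force: 29.8
```

```bash
python3 -c "
from h import *
step([.5523,.2298,.275],10.44)"
```

```text
t 13.45 mm [  55.9 -240.    -0.8] rot [-0.0003  0.0011 -0.001 ] yaw 10.38 pos [ 0.5406 -0.0164  0.2742]
```

Emit:
servo_tool([
  [[1,11,-47,0,0,0,0],[1,22,-94,0,0,0,0],[1,33,-141,0,0,0,0],[1,44,-188,0,0,0,0],[1,54,-230,0,0,0,-0.001]],
])

```text
time_s: 13.95
tcp_pos: [0.552, 0.2202, 0.274]
ee_rot: [[0.983, 0.183, -0.001], [0.183, -0.983, -0.0], [-0.001, -0.0, -1.0]]
wrist_force: [1.0, 0.2, -0.9]
gripper_width: 0.18
gripper_force: 29.8
```

Emit:
servo_tool([
  [[1,0,0,0,0,0,0],[1,0,0,0,0,0,0],[1,0,0,0,0,0,0],[1,0,0,0,0,0,0],[1,0,0,0,0,0,0]],
])

```text
time_s: 14.45
tcp_pos: [0.5526, 0.2167, 0.275]
ee_rot: [[0.984, 0.181, -0.0], [0.181, -0.984, 0.0], [-0.0, -0.0, -1.0]]
wrist_force: [0.6, 0.2, -1.2]
gripper_width: 0.181
gripper_force: 29.8
```

```bash
python3 -c "
from h import *
step([.5523,.2298,.1365],10.44)"
```

```text
t 14.45 mm [  2.1 -12.9 138.5] rot [-0.0002  0.0001 -0.0007] yaw 10.4 pos [0.5526 0.2167 0.275 ]
```

Emit:
servo_tool([
  [[1,1,-6,0,0,0,0],[1,2,-13,0,0,0,0],[1,2,-13,0,0,0,0],[1,2,-13,10,0,0,0],[1,2,-13,20,0,0,0]],
])

```text
time_s: 14.95
tcp_pos: [0.5519, 0.2312, 0.2539]
ee_rot: [[0.983, 0.182, -0.001], [0.182, -0.983, 0.0], [-0.001, -0.0, -1.0]]
wrist_force: [-0.5, -0.6, -1.3]
gripper_width: 0.179
gripper_force: 29.8
```

```bash
python3 -c "
from h import *
step([.5523,.2298,.1365],10.44)"
```

```text
t 14.95 mm [  0.2   1.5 117.4] rot [-0.0003  0.0005  0.0011] yaw 10.5 pos [0.5519 0.2312 0.2539]
```

Emit:
servo_tool([
  [[1,0,0,20,0,0,0],[1,0,0,45,0,0,0],[1,0,0,70,0,0,0],[1,0,0,90,0,0,0],[1,0,0,100,0,0,0]],
])

```text
time_s: 15.45
tcp_pos: [0.5505, 0.23, 0.1515]
ee_rot: [[0.983, 0.182, -0.005], [0.182, -0.983, -0.003], [-0.005, 0.002, -1.0]]
wrist_force: [-0.1, -0.6, -1.5]
gripper_width: 0.179
gripper_force: 29.8
```

```bash
python3 -c "
from h import *
step([.5523,.2298,.1355],10.44);print(r.sense()['wrist_force'])"
```

```text
t 15.45 mm [ 1.8  0.5 16. ] rot [0.0017 0.0053 0.0005] yaw 10.47 pos [0.5505 0.23   0.1515]
[-0.07607843 -0.62915748 -1.54605713]
```

Overshooting now; commanded z is ≈0.155, so 19 mm remains.

Emit:
servo_tool([
  [[1,0,0,5,0,0,0],[1,0,0,10,0,0,0],[1,0,0,14,0,0,0],[1,0,0,17,0,0,0],[1,0,0,19,0,0,0]],
])

```text
time_s: 15.95
tcp_pos: [0.5524, 0.2311, 0.1362]
ee_rot: [[0.983, 0.182, 0.001], [0.182, -0.983, 0.0], [0.001, -0.0, -1.0]]
wrist_force: [0.3, -1.0, 1.6]
gripper_width: 0.181
gripper_force: 29.8
```

Emit:
servo_tool([
  [[1,0,0,0,0,0,0],[1,0,0,0,0,0,0],[1,0,0,0,0,0,0],[1,0,0,0,0,0,0],[1,0,0,0,0,0,0]],
])

```text
time_s: 16.45
tcp_pos: [0.5522, 0.231, 0.136]
ee_rot: [[0.983, 0.182, 0.0], [0.182, -0.983, 0.0], [0.0, -0.0, -1.0]]
wrist_force: [-0.3, -0.5, -0.5]
gripper_width: 0.182
gripper_force: 29.8
```

Emit:
servo_tool([
  [[0.75,0,0,0,0,0,0],[0.7,0,0,0,0,0,0],[0.6,0,0,0,0,0,0],[0.5,0,0,0,0,0,0],[0.4,0,0,0,0,0,0]],
])

```text
time_s: 16.95
tcp_pos: [0.552, 0.2312, 0.1357]
ee_rot: [[0.983, 0.182, -0.0], [0.182, -0.983, 0.0], [-0.0, -0.0, -1.0]]
wrist_force: [-0.3, 0.3, -0.8]
gripper_width: 0.487
gripper_force: 0.0
```

Emit:
servo_tool([
  [[0.3,0,0,0,0,0,0],[0.3,0,0,0,0,0,0],[0.3,0,0,0,0,0,0],[0.3,0,0,0,0,0,0],[0.3,0,0,-5,0,0,0]],
])

```text
time_s: 17.45
tcp_pos: [0.5515, 0.2308, 0.1402]
ee_rot: [[0.983, 0.182, -0.002], [0.182, -0.983, -0.001], [-0.002, 0.0, -1.0]]
wrist_force: [0.3, 0.2, -0.3]
gripper_width: 0.696
gripper_force: 0.0
```

Emit:
servo_tool([
  [[0.3,0,0,-20,0,0,0],[0.3,0,0,-50,0,0,0],[0.3,0,0,-90,0,0,0],[0.3,0,0,-125,0,0,0],[0.3,0,0,-140,0,0,0]],
])

```text
time_s: 17.95
tcp_pos: [0.5535, 0.2316, 0.2858]
ee_rot: [[0.983, 0.183, 0.007], [0.182, -0.983, 0.004], [0.007, -0.002, -1.0]]
wrist_force: [0.2, 0.5, -0.2]
gripper_width: 0.702
gripper_force: 0.0
```

Emit:
servo_tool([
  [[0.3,0,0,0,0,0,0],[0.3,0,0,0,0,0,0],[0.3,0,0,0,0,0,0],[0.3,0,0,0,0,0,0],[0.3,0,0,0,0,0,0]],
])

```text
time_s: 18.45
tcp_pos: [0.5518, 0.2308, 0.2796]
ee_rot: [[0.983, 0.182, -0.002], [0.182, -0.983, -0.001], [-0.002, 0.001, -1.0]]
wrist_force: [0.6, 0.2, -0.2]
gripper_width: 0.7
gripper_force: 0.0
```

```bash
python3 -c "
from h import *
c=snap('scene','s7');p=c['pixels'][:,:,::-1];s=r.sense();print(s['time_s'],s['tcp_pos'],s['wrist_force'])
u,v=map(int,proj(c,[.552,.23,.1]))
f=lambda u,v:cv2.resize(p[v-50:v+50,u-50:u+50],(400,400),interpolation=cv2.INTER_CUBIC)
cv2.imwrite('pics/s7c.png',np.hstack([f(u,v),f(336,223)]))"
```

```text
18.5 [0.55190079 0.23091918 0.27985783] [ 0.07737009 -0.26917603 -0.6241851 ]
```

View pics/s7c.png

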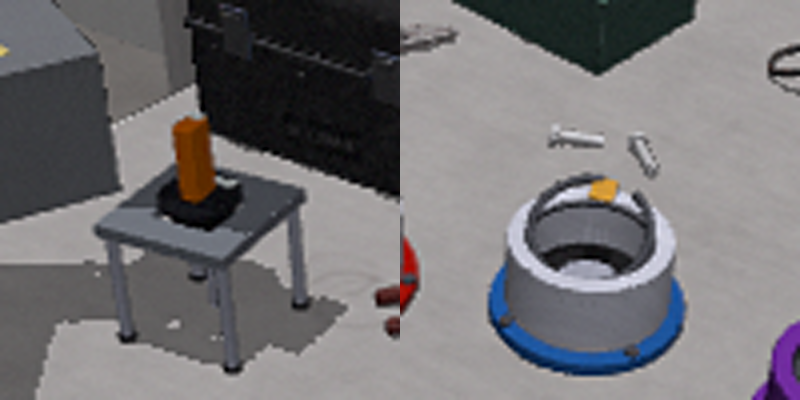

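Run:
```python
from h import *
for n in('s0','s7'):
    im=load(n)['pixels'].astype(int);m=(im[...,0]>im[...,2]+50)&(im[...,0]>90);m[:, :185]=0;m[:,220:]=0;m[:125]=0;m[175:]=0
    y,x=np.nonzero(m);t=y<y.min()+6;b=y>y.max()-6
    print(n,m.sum(),y.min(),y.max(),x[t].mean(),x[b].mean())
a=load('s7');print(proj(a,[.5523,.2295,.171]),proj(a,[.5523,.2295,.111]))
```

```text
s0 159 139 159 201.0 202.30769230769232
s7 140 139 159 200.48648648648648 202.5121951219512
[201.54838042 138.58884672] [203.90565111 157.25528455]
```

The pick stands as it did at the start, upright and at the same height. The ring end is raised.

```bash
python3 -c "
from station import r
print(r.finish_job())"
```

```text
the job is handed in; nothing more can be done
None
```

I lifted the ear of the blue-based hub's ring about 25 mm (estimated from the tool's rise) and it stayed up. The pick is back upright in its stand and released, and I handed the job in at about 18.5 s of the 64 s allowed, but the hand-in gave no verdict.

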